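# Nip up the bench clamp on a beech rail

### The arm

A 6-joint arm with a two-finger parallel gripper is mounted at the origin on the work surface. World frame = base frame: x ahead of the robot, y to its left, z up, the work surface at z = 0. Lengths are in mm, angles in rad, forces in N, time in s.
With the tool pointing down it reaches from about 275 to 750 mm from the base axis. Payload 10.2 kg.
Tool frame: the origin (TCP) lies at the very end of the fingers, on their centre line; the grasp point (between the pads) lies 19 mm behind it; z points along the fingers, x is the direction in which the jaws open and shut, and the axes are right-handed (so a half turn about z gives the same grasp; the last joint's range is limited). The gripper opens to 85 mm and grips with 20 to 120 N. Pads are 22 mm wide; open, the fingers measure 114 mm over their backs; the gripper's body (76 mm by 85 mm) begins 54 mm behind the grasp point. The pads swing forward as they close: fully open they stand 13 mm farther back than shut.
Start: joints at [-1.326, 0.313, 1.498, -0, 1.331, -0.223], TCP at [236.724, -468.607, 231.294] pointing down, gripper open.
Joint ranges: [-2.94, 2.94], [-0.97, 2.17], [0.19, 2.56], [-1.23, 4.37], [0.02, 3.11], [-2.88, 2.88]. Speed limits (rad/s): [2.39, 2.39, 3.01, 3.14, 3.14, 3.14].

### API

Orientations are given as a unit quaternion [w, x, y, z].
In Python, from rig import telemetry, capture, camera_model, finish_job gives the robot as it stands.
- The arm moves only by the shell command python3 -m inch 'ROWS' [FORCE]. ROWS is JSON, a list of rows, each a list of 5 numbers: the shift along the tool's x, y, z in m, then the turn about the tool's z in rad, then the finger opening in m, from 0 to 0.0854. A call has exactly 5 rows; each row shifts and turns the pose as measured when the row begins, along the tool's axes as they then stand; what a row does not reach is not made up. A row lasts 1/12 s, in which the tool goes at most 41.7 mm and 7.16 degrees, less where a joint would pass 70% of its speed; a pose out of reach is approached as far as the arm can. A call with a gripper value outside its range is refused whole. The fingers move at their own pace and stop on an object; FORCE is the grip in N (left out, the last holds). Time passes only in rows, so rows that do not move let the fingers close, or fill a call up. It gives the time, the measured TCP pose, the force and the opening at its end, in the units of the state.
- telemetry.sense(): the state, without advancing time (a new reading comes with each control period).
- capture(name): name is "scene" or "side" or "wrist"; returns the picture (400x640x3 uint8, blue, green, red); there is no depth.
- camera_model(name): a dict with "mtx" (3x3 intrinsics, pixels), "k1" (the pictures are not rectified: a ray, as slopes to the right and down, at radius r is drawn at 1 + k1 r^2 times it, then the intrinsics apply), "camera_from_world" (4x4, takes a point from world to camera coordinates). Camera axes: x right, y down, z forward; pixel columns grow to the right and rows downward; lengths in mm; the calibration is good to about 2 mm. A picture is of the moment at which its call begins: read the wrist's pose just before it. camera_model takes no time and is no camera call; for the wrist camera it gives the pose at the moment of the call.
- finish_job(): hands the job in, once; it reports no verdict.
The state is a dict: "time_s": time; "joints": joint angles; "dq": joint speeds; "tau": joint torques, N m; "eef_pos": TCP position; "ee_rot": TCP orientation; "force": force on the tool from outside, world axes, zero at the start; "wrist_torque": the same for the moment, N m; "grip_width": opening from 0.0 (shut) to 1.0 (fully open).
Only numpy, scipy, OpenCV 4.12 (cv2) and the standard library are available. Lean on these libraries where they do the work, as an engineer would, in place of code of your own. Each camera call takes 0.05 s, during which the arm holds its last target. There are 200 camera calls.

### The job

Clamp the drilled beech rail down for sanding. The clamp's adjustable lever has come round almost to the column, so lift it off its serrations, swing it back, let it drop in again and turn it clockwise until the foot holds the rail firmly, about 9 N of steady pull at the lever's grip, and never so hard that the wood is dented. Leave the lever let go, dropped home on its serrations and pointing back to the column's side, clear of the rail (lift and swing it there if need be), with the rail and the other things on the bench not shifted.

Things in the scene. Friction and masses are not known exactly. Their poses are not given: they have to be found in the camera images.
- clamp: Small bench clamp, fixed. Origin: on the vertical axis of its screw, at bench level; z up, x from the screw towards the column, y along the rail. A grey arm, 80 to 106 mm above the bench, carries the screw; the rubber foot on its end, 36 mm dia, hangs up to some 2 mm above the rail (how much differs each time and is not given). The screw goes down 8 mm a turn and holds when let go.
- column (a point): Middle of the flat top of the clamp's round steel column, 26 mm dia, 62 mm from the screw's axis, its top 168 mm above the bench. The lever is too long to pass it.
- hub (a point): On the screw's axis 128 mm above the bench: the serrated hub on the screw's head, 12 teeth 30 degrees apart, covered by the lever's 37 mm round skirt. Turning it clockwise seen from above tightens. Lever down, lever and hub turn together both ways (play 0.04 rad); lever lifted, it swings freely and the hub stays.
- lever (a joint): Angle of the lever about the screw, rad: 0 pointing straight away from the column, growing clockwise seen from above; it points to the direction (clamp's yaw + pi - value). It meets the column at +2.78 and -2.78; starts near 2.62. Pull at lever_grip to tighten, held or turning slowly: about 1 to 2 N with the foot free, then some 0.7 N more for each 0.1 rad: under 7.5 N may not hold the rail, 9 N is right, over 11 N starts to dent it.
- handle (a joint): How far the lever is lifted, m: 0 home on the serrations, where it starts, 0.009 at its top stop. A spring (3.3 to 6 N) and its weight (1.1 N) press it down. Teeth are clear above 0.005: lift it 6 to 8 mm. It drops home at every 30 degrees from where it was; let go over a tooth's flank it slips into the gap by itself, on a top it stays at 0.004 to 0.005 until nudged sideways.
- lever_grip (a point): Middle of the lever's grip: a level black bar 48 mm long (along the lever), 16 mm wide, 20 mm high, centred 96 mm from the screw's axis and about 161 mm above the bench with the lever home (up to 3 mm lower as the screw goes down).
- rail: Loose drilled beech rail to be clamped, 45 x 300 x 28 mm, four 16 mm holes, lying on a fixed plywood board 18 mm thick under the foot, long axis (its y) along the clamp's y. Origin: centre of its underside.
- spare_rail: A second, equal rail, loose on the bench; bystander. Origin: centre of its underside.
- sanding_block: Cork sanding block 60 x 110 x 34 mm, lying loose on the board beside the rail; bystander. Origin: centre of its underside.
- wrench: Loose steel wrench 150 mm long, lying before the board; bystander.
- tape: Roll of masking tape, 90 mm dia, 25 mm high, lying flat; bystander. Origin: centre of its underside.
- tin: Closed lacquer tin, 100 mm dia, 120 mm high, standing; bystander. Origin: centre of its underside.
- mixing_cup: Empty white mixing cup, 84 mm dia, 90 mm high, standing; bystander. Origin: centre of its underside.
- brush: Loose brush 200 mm long, lying on the bench; bystander.
Not all that is in view belongs to the job. What is shaped like the clamp but pink is not meant.

How it is judged (in metres and radians):
At the end, for the whole second after the job is handed in: The foot holds the rail with 65 to 145 N; the lever is let go, home on its serrations (lifted under 2 mm) and points back, its grip's middle over 30 mm to the column's side of the screw axis; the rail lies within 15 mm of where it was (contact force between clamp and rail between 65 and 145 N and value of joint handle below 0.002 m and x of lever_grip in the frame of clamp above 0.03 m and distance of rail from where it was at the start of the episode below 0.015 m); the robot touches nothing.
It fails at once if the foot dents the rail (over 180 N) (contact force between clamp and rail above 180 N).
It fails at once if a bystander is shifted by over 30 mm (distance of any of spare_rail, sanding_block, wrench, tape, tin, mixing_cup, brush from where it was at the start of the episode above 0.03 m).
It also fails if it takes over 72 s, if anything falls off the work surface, if the arm or the gripper's body presses on something with over 40 N, if the wrist force passes 120 N, or if a joint passes its speed limit or range.

## Working session

There is one attempt and no reset: what is moved stays moved. The work goes in short steps, Python scripts to look and compute and a shell command to move; the robot and the scene stay as the last step left them, time stands still between calls to the robot, and variables do not carry over. Pictures are saved under pics/ and viewed, about 8 in all and at most 12, crops included, and the job is handed in when it is done.

```bash
ls; mkdir -p pics; python3 - <<'E'
from rig import telemetry,capture,camera_model
import cv2,numpy as np
s=telemetry.sense();print(s)
a=capture("scene");b=capture("side")
cv2.imwrite("pics/scene.png",a);cv2.imwrite("pics/side.png",b)
for n in("scene","side"):
    m=camera_model(n);print(n,np.round(m["mtx"],1).tolist(),m["k1"],np.round(m["camera_from_world"],3).tolist())
E
```

```text
pics
{'time_s': 0.0, 'joints': array([-1.32640723e+00,  3.13416371e-01,  1.49843784e+00,  7.80857515e-06,
        1.33099162e+00, -2.23429754e-01]), 'dq': array([ 3.62946425e-05,  1.17601543e-03,  4.25318867e-04,  1.81018360e-04,
       -6.19504031e-04, -4.69557783e-04]), 'tau': array([ 1.44183591e-04, -4.12269545e+01, -2.59738898e+01, -2.01124121e-04,
        4.18698110e-03,  1.08441009e-05]), 'eef_pos': array([ 236.65731716, -468.34804141,  230.7519985 ]), 'ee_rot': array([-4.41103958e-04,  8.51744778e-01, -5.23956526e-01, -4.45027697e-04]), 'force': array([-0.64896882, -0.09615205,  0.40903675]), 'wrist_torque': array([ 0.00569063, -0.01378406, -0.03743363]), 'grip_width': 0.9995828077667267}
scene [[426.1, 0.0, 324.8], [0.0, 426.1, 201.1], [0.0, 0.0, 1.0]] -0.1035718981184052 [[0.33, 0.944, -0.002, -146.229], [0.599, -0.211, -0.772, -216.067], [-0.729, 0.253, -0.635, 1740.921], [0.0, 0.0, 0.0, 1.0]]
side [[501.1, 0.0, 318.3], [0.0, 501.1, 209.0], [0.0, 0.0, 1.0]] -0.0017177515417035817 [[-0.829, -0.559, 0.003, 397.108], [-0.362, 0.533, -0.765, 268.112], [0.426, -0.636, -0.644, 1195.26], [0.0, 0.0, 0.0, 1.0]]
```

View pics/scene.png

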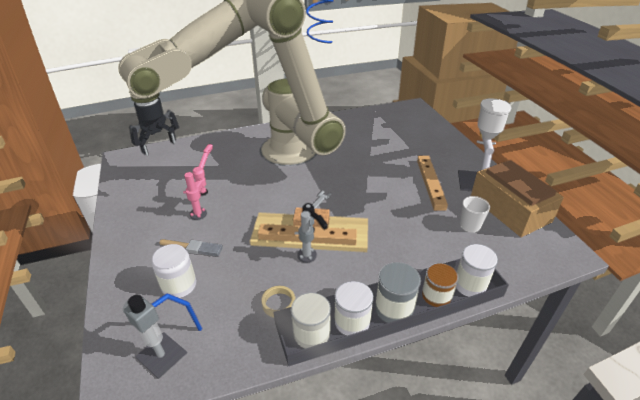

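View pics/side.png

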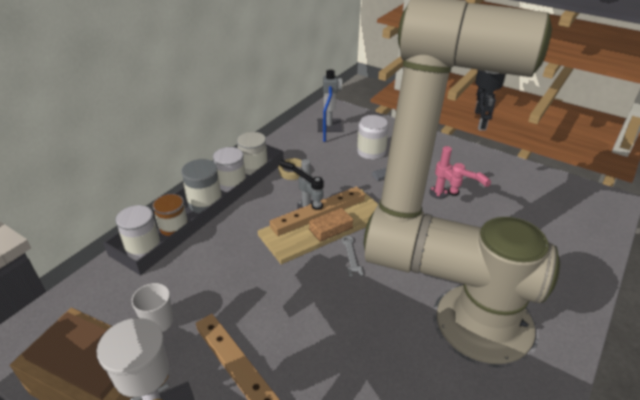

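The scene view shows three clamp-like things:
- the grey clamp with a black lever on the rail, at scene (308,230) and side (312,185)
- a pink one at (200,185)
- a grey stand with a blue lever at (150,320)

The grey clamp sitting over the beech rail and plywood board fits the description. I'll enlarge it in both views.

```bash
python3 - <<'E'
import cv2,numpy as np
a=cv2.imread("pics/scene.png")[175:275,240:380];b=cv2.imread("pics/side.png")[140:265,250:390]
A=cv2.resize(a,None,fx=5,fy=5,interpolation=cv2.INTER_CUBIC);B=cv2.resize(b,None,fx=5,fy=5,interpolation=cv2.INTER_CUBIC)
cv2.imwrite("pics/sc.png",A);cv2.imwrite("pics/si.png",B[:600])
E
```

```text
(no output)
```

View pics/sc.png

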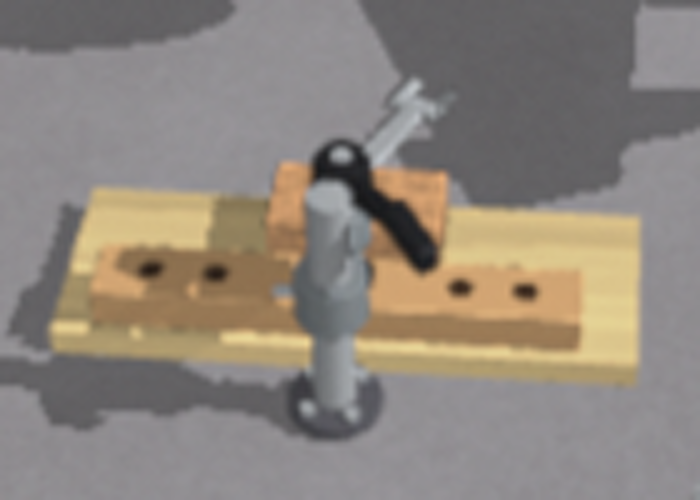

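View pics/si.png

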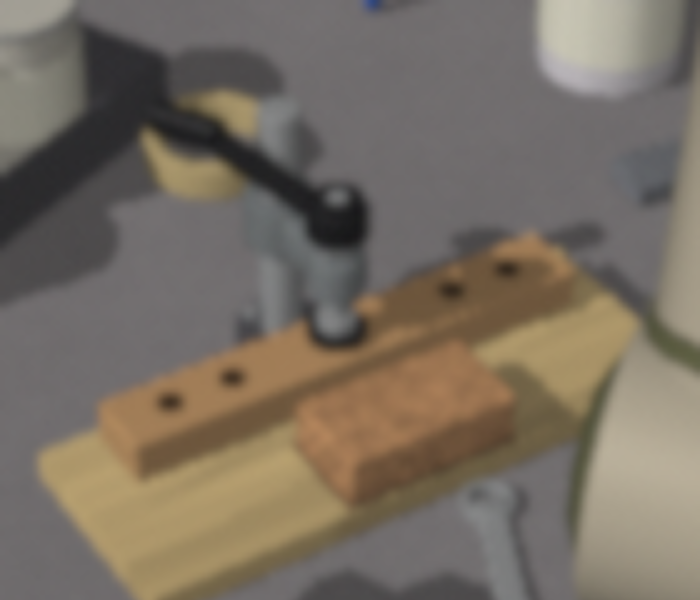

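The crops confirm the grey clamp. In scene pixels the column top is at (305.6,213.8), the hub cap at (308.2,206.2) and the grip at about (322,221). In side pixels they are at (306.2,161), (317.8,179) and (287,165).

```bash
cat > h.py <<'E'
import numpy as np, cv2
from scipy.optimize import least_squares
from rig import telemetry,capture,camera_model
def proj(m,P):
    c=np.asarray(m["camera_from_world"]);p=c[:3,:3]@P+c[:3,3];s=p[:2]/p[2]
    s=s*(1+m["k1"]*(s@s));K=np.asarray(m["mtx"]);return K[:2,:2]@s+K[:2,2]
def tri(obs,z=None):
    r=least_squares(lambda P:np.concatenate([proj(m,P)-u for m,u in obs]+([[(P[2]-z)*1.0]] if z else [])),[500,0,150]);return r.x,np.abs(r.fun).max()
def Rtool(s):
    from scipy.spatial.transform import Rotation as R
    w,x,y,z=s["ee_rot"];return R.from_quat([x,y,z,w]).as_matrix()
E
python3 - <<'E'
from h import *
S,D=camera_model("scene"),camera_model("side")
for n,a,b,z in(("col",(305.6,213.8),(306.2,161),168),("hub",(308.2,206.2),(317.8,179),None),("grip",(322.4,221.4),(287,164.8),161)):
    print(n,tri([(S,np.array(a)),(D,np.array(b))]), tri([(S,np.array(a)),(D,np.array(b))],z))
for n,a,z in(("railL",(262,226),46),("railR",(356,231),46)): print(n,tri([(S,np.array(a))],z))
s=telemetry.sense();print(Rtool(s).round(3))
m=camera_model("wrist");c=np.linalg.inv(m["camera_from_world"]);print((Rtool(s).T@(c[:3,3]-s["eef_pos"])).round(1),(Rtool(s).T@c[:3,:3]).round(3).tolist(),m["mtx"])
E
```

```text
col (array([ 595.73230936, -109.78773064,  168.11676381]), np.float64(0.4038798986355232)) (array([ 595.7188587 , -109.79938194,  168.01559234]), np.float64(0.40015002047556436))
hub (array([539.48894232, -85.18834488, 143.84677715]), np.float64(0.37106845970419045)) (array([539.48894232, -85.18834488, 143.84677715]), np.float64(0.37106845970419045))
grip (array([634.79805782, -73.29612556, 161.60853154]), np.float64(0.01770094401751976)) (array([634.72997571, -73.34008571, 161.08152369]), np.float64(0.16334011721602337))
railL (array([ 472.36675665, -215.27624492,   46.        ]), np.float64(0.0))
railR (array([588.98809501,  49.95962931,  46.        ]), np.float64(1.15724674287776e-09))
[[ 0.451 -0.893 -0.   ]
 [-0.893 -0.451  0.001]
 [-0.001 -0.    -1.   ]]
[  -0.2  -74.2 -142.5] [[1.0, 0.0, -0.0], [-0.0, 0.956, 0.294], [0.001, -0.294, 0.956]] [[277.07072529   0.         317.56715415]
 [  0.         277.07072529 202.07646432]
 [  0.           0.           1.        ]]
```

The geometry agrees with the description: screw to column 61 mm, lever value 2.61, clamp yaw about −0.41. I'll grip with the tool's y pointing inward, so q6 allows the whole swing back in one grasp. Next I move above the grip.

```bash
R='[-0.0115,-0.0356,0,0,0.0854]'
python3 -m inch '[[-0.0115,-0.0356,0,0,0.07],[-0.0115,-0.0356,0,0,0.07],[-0.0115,-0.0356,0,0,0.07],[-0.0115,-0.0356,0,0,0.07],[-0.0115,-0.0356,0,0,0.07]]' 
python3 -m inch '[[-0.0115,-0.0356,0,0,0.07],[-0.0115,-0.0356,0,0,0.07],[-0.0115,-0.0356,0,0,0.07],[-0.0115,-0.0356,0,0,0.07],[-0.0115,-0.0356,0,0,0.07]]' 
python3 -m inch '[[-0.0115,-0.0356,0,0,0.07],[-0.0115,-0.0356,0,0,0.07],[0,0,0,0.115,0.07],[0,0,0,0.115,0.07],[0,0,0,0.115,0.07]]' 
python3 - <<'E'
from h import *
s=telemetry.sense();print(s["joints"].round(3));R=Rtool(s);print(R.round(3),R.T@(np.array([634.8,-73.3,142])-s["eef_pos"]))
E
```

```text
time_s: 0.52
eef_pos: [369.7, -336.1, 228.6]
ee_rot: [-0.001, 0.849, -0.529, -0.002]
force: [0.3, -0.8, -0.4]
grip_width: 0.821
time_s: 0.93
eef_pos: [509.1, -197.7, 227.6]
ee_rot: [-0.001, 0.849, -0.529, -0.003]
force: [0.2, -1.1, -0.7]
grip_width: 0.818
time_s: 1.35
eef_pos: [569.0, -134.6, 224.9]
ee_rot: [-0.0, 0.745, -0.667, -0.006]
force: [0.4, 1.3, -0.2]
grip_width: 0.822
[-0.434  0.455  1.311  0.004  1.386  1.026]
[[ 0.11  -0.994 -0.008]
 [-0.994 -0.11   0.008]
 [-0.009  0.007 -1.   ]] [-52.99717795 -72.73712029  82.86334573]
```

```bash

python3 -m inch '[[-0.018,-0.0243,0.005,0,0.07],[-0.018,-0.0243,0.005,0,0.07],[-0.017,-0.0241,0.005,0,0.07],[0,0,0,0,0.07],[0,0,0,0,0.07]]' 
python3 - <<'E'
from h import *
s=telemetry.sense();m=camera_model("wrist");a=capture("wrist");cv2.imwrite("pics/w1.png",a)
import pickle;pickle.dump((s,m),open("w1.pkl","wb"))
R=Rtool(s);print(R.T@(np.array([634.8,-73.3,142])-s["eef_pos"]))
for n,P in (("grip",(634.8,-73.3,161)),("hub",(539.5,-85.2,144)),("col",(595.7,-109.8,168))):print(n,proj(m,np.array(P)))
E
```

```text
time_s: 1.77
eef_pos: [637.6, -71.1, 206.8]
ee_rot: [0.001, 0.742, -0.67, -0.007]
force: [-0.4, 0.1, -0.4]
grip_width: 0.82
[ 2.57006107  2.33930372 64.85278857]
grip [320.80418575 226.69902084]
hub [322.76987374 317.94896628]
col [363.39703115 282.5957638 ]
```

View pics/w1.png

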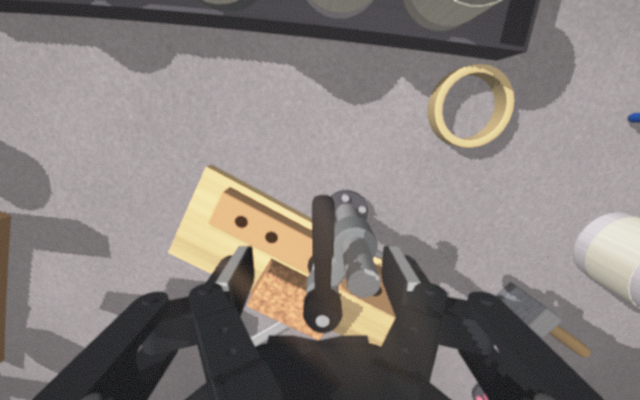

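The wrist picture shows the lever from its end at (322,197) to the hub cap at (322,321), and the column top at (363,280). All of these match the predictions within 3 px, so I descend and grip.

```bash

python3 -m inch '[[0.0026,0.0023,0.015,0,0.045],[0,0,0.015,0,0.045],[0,0,0.012,0,0.045],[0,0,0.01,0,0.045],[0,0,0.006,0,0.045]]' 30
python3 - <<'E'
from h import *
s=telemetry.sense();R=Rtool(s);print(R.T@(np.array([634.8,-73.3,142])-s["eef_pos"]))
E
```

```text
time_s: 2.23
eef_pos: [633.1, -76.8, 148.9]
ee_rot: [0.0, 0.741, -0.671, -0.006]
force: [0.4, -0.7, -0.1]
grip_width: 0.524
[-3.21493323 -2.12148531  6.8631163 ]
```

```bash

python3 -m inch '[[-0.002,-0.0021,0.006,0,0.045],[0,0,0.001,0,0.01],[0,0,0,0,0.01],[0,0,0,0,0.0],[0,0,0,0,0.0]]' 30
python3 -m inch '[[0,0,0,0,0.0],[0,0,0,0,0.0],[0,0,0,0,0.0],[0,0,0,0,0.0],[0,0,0,0,0.0]]' 40
python3 - <<'E'
from h import *
s=telemetry.sense();R=Rtool(s);print(R.round(3),R.T@(np.array([634.8,-73.3,142])-s["eef_pos"]),s["wrist_torque"],s["force"])
E
```

```text
time_s: 2.65
eef_pos: [634.2, -75.4, 141.1]
ee_rot: [0.001, 0.741, -0.672, -0.006]
force: [-0.5, -0.2, -3.2]
grip_width: 0.181
time_s: 3.07
eef_pos: [634.2, -75.3, 141.1]
ee_rot: [0.001, 0.741, -0.672, -0.006]
force: [-0.3, -1.4, -2.2]
grip_width: 0.18
[[ 0.097 -0.995 -0.01 ]
 [-0.995 -0.097  0.008]
 [-0.009  0.01  -1.   ]] [-1.94719267 -0.75577478 -0.89407683] [-0.15425523 -0.02303889 -0.03656984] [-0.334882   -1.39438801 -2.24354103]
```

Gripped at 15.4 mm width. The hub extrapolated from here is (538.7,−84.6), close to what I measured. Now I lift.

```bash

python3 -m inch '[[0,0,-0.004,0,0.0],[0,0,-0.003,0,0.0],[0,0,0,0,0.0],[0,0,0,0,0.0],[0,0,0,0,0.0]]' 60
cat > st.py <<'E'
from h import *
H=np.array([539.3,-84.9])
s=telemetry.sense();R=Rtool(s);p=s["eef_pos"];d=p[:2]-H;f=s["force"];phi=np.arctan2(d[1],d[0])
ty=R[:2,1];tphi=np.arctan2(-ty[1],-ty[0])
v=(-0.412+np.pi-phi)%(2*np.pi); v=v-2*np.pi if v>3.2 else v
Mz=(d[0]*f[1]-d[1]*f[0])/1000+s["wrist_torque"][2]
print("t%.2f r%.1f phi%.3f toolphi%.3f v%.3f z%.1f | Ftan_pull_eq %.2f (F only %.2f) Frad %.2f Fz %.2f q6 %.2f q1 %.2f w%.3f tilt %s"%(s["time_s"],np.hypot(*d),phi,tphi,v,p[2],Mz/.096,(d[0]*f[1]-d[1]*f[0])/96,(f[:2]@d)/np.hypot(*d),f[2],s["joints"][5],s["joints"][0],s["grip_width"],(R[2,:2]).round(3)))
E
python3 st.py
```

```text
time_s: 3.48
eef_pos: [634.0, -75.3, 147.6]
ee_rot: [0.001, 0.741, -0.672, -0.007]
force: [0.8, 0.7, -6.8]
grip_width: 0.176
t3.48 r95.2 phi0.101 toolphi0.098 v2.628 z147.6 | Ftan_pull_eq 0.39 (F only 0.61) Frad 0.88 Fz -6.80 q6 1.17 q1 -0.30 w0.176 tilt [-0.009  0.011]
```

```bash

python3 -m inch '[[-0.0048,0.0001,-0.0005,-0.05,0],[-0.0077,0.0003,0,-0.08,0],[-0.0077,0.0003,0,-0.08,0],[-0.0077,0.0003,0,-0.08,0],[-0.0077,0.0003,0,-0.08,0]]'; python3 st.py
```

```text
time_s: 3.9
eef_pos: [623.8, -40.8, 147.2]
ee_rot: [-0.001, 0.855, -0.519, -0.008]
force: [0.1, -1.0, -6.0]
grip_width: 0.178
t3.90 r95.4 phi0.481 toolphi0.479 v2.249 z147.2 | Ftan_pull_eq -1.28 (F only -0.96) Frad -0.36 Fz -6.05 q6 0.84 q1 -0.25 w0.178 tilt [-0.014  0.007]
```

```bash

python3 -m inch '[[-0.0096,0.0005,-0.0004,-0.1,0],[-0.0096,0.0005,-0.0002,-0.1,0],[-0.0096,0.0005,-0.0002,-0.1,0],[-0.0096,0.0005,-0.0002,-0.1,0],[-0.0096,0.0005,-0.0002,-0.1,0]]'; python3 st.py
python3 -m inch '[[-0.0096,0.0005,-0.0002,-0.1,0],[-0.0096,0.0005,-0.0002,-0.1,0],[-0.0096,0.0005,-0.0002,-0.1,0],[-0.0096,0.0005,-0.0002,-0.1,0],[-0.0096,0.0005,-0.0002,-0.1,0]]'; python3 st.py
```

```text
time_s: 4.32
eef_pos: [590.5, -4.2, 148.1]
ee_rot: [-0.002, 0.96, -0.279, -0.008]
force: [-0.3, -1.0, -5.7]
grip_width: 0.178
t4.32 r95.5 phi1.005 toolphi1.004 v1.724 z148.1 | Ftan_pull_eq 0.05 (F only -0.26) Frad -1.02 Fz -5.70 q6 0.36 q1 -0.21 w0.178 tilt [-0.015  0.001]
time_s: 4.73
eef_pos: [543.1, 10.5, 149.4]
ee_rot: [-0.002, 1.0, -0.019, -0.006]
force: [-0.9, -1.2, -7.0]
grip_width: 0.177
t4.73 r95.5 phi1.531 toolphi1.532 v1.199 z149.4 | Ftan_pull_eq 0.52 (F only 0.84) Frad -1.19 Fz -6.96 q6 -0.16 q1 -0.20 w0.177 tilt [-0.013 -0.004]
```

```bash

python3 -m inch '[[-0.0096,0.0005,0.0006,-0.1,0],[-0.0096,0.0005,0.0004,-0.1,0],[-0.0096,0.0005,0.0001,-0.1,0],[-0.0096,0.0005,0.0,-0.1,0],[-0.0096,0.0005,0.0,-0.1,0]]'; python3 st.py
python3 -m inch '[[-0.0096,0.0005,0.0001,-0.1,0],[-0.0096,0.0005,0,-0.1,0],[-0.0096,0.0005,0,-0.1,0],[-0.0096,0.0005,0,-0.1,0],[-0.0096,0.0005,0,-0.1,0]]'; python3 st.py
```

```text
time_s: 5.15
eef_pos: [494.8, -0.6, 149.2]
ee_rot: [-0.002, 0.97, 0.242, -0.005]
force: [0.6, -1.3, -7.2]
grip_width: 0.178
t5.15 r95.3 phi2.057 toolphi2.060 v0.673 z149.2 | Ftan_pull_eq 0.37 (F only 0.11) Frad -1.44 Fz -7.22 q6 -0.73 q1 -0.24 w0.178 tilt [-0.008 -0.005]
time_s: 5.57
eef_pos: [458.6, -34.6, 150.4]
ee_rot: [-0.0, 0.874, 0.487, -0.003]
force: [1.3, -0.7, -7.8]
grip_width: 0.177
t5.57 r95.1 phi2.584 toolphi2.587 v0.146 z150.4 | Ftan_pull_eq -0.30 (F only -0.13) Frad -1.50 Fz -7.83 q6 -1.34 q1 -0.33 w0.177 tilt [-0.004 -0.003]
```

```bash

python3 -m inch '[[-0.0096,0.0005,0.0013,-0.1,0],[-0.0096,0.0005,0.0008,-0.1,0],[-0.0096,0.0005,0.0004,-0.1,0],[-0.0096,0.0005,0.0003,-0.1,0],[-0.0096,0.0005,0.0003,-0.1,0]]'; python3 st.py
python3 -m inch '[[-0.0096,0.0005,0.0003,-0.1,0],[-0.0096,0.0005,0.0003,-0.1,0],[-0.0096,0.0005,0.0003,-0.1,0],[-0.0096,0.0005,0.0003,-0.1,0],[-0.0096,0.0005,0.0003,-0.1,0]]'; python3 st.py
```

```text
time_s: 5.98
eef_pos: [444.4, -82.1, 148.6]
ee_rot: [0.001, 0.717, 0.697, -0.001]
force: [1.8, -0.2, -6.9]
grip_width: 0.175
t5.98 r94.9 phi3.112 toolphi3.113 v-0.382 z148.6 | Ftan_pull_eq 0.81 (F only 0.13) Frad -1.82 Fz -6.90 q6 -1.98 q1 -0.44 w0.175 tilt [-0.003  0.001]
time_s: 6.4
eef_pos: [455.9, -130.0, 148.3]
ee_rot: [0.003, 0.512, 0.859, 0.001]
force: [2.1, 1.2, -6.0]
grip_width: 0.177
t6.40 r94.8 phi-2.646 toolphi-2.646 v-0.908 z148.3 | Ftan_pull_eq -0.12 (F only -0.05) Frad -2.46 Fz -5.99 q6 -2.59 q1 -0.53 w0.177 tilt [-0.004  0.004]
```

```bash

python3 -m inch '[[-0.0058,0.0002,0.0002,-0.06,0],[-0.0057,0.0002,0.0002,-0.06,0],[0,0,0,0,0],[0,0,0,0,0],[0,0,0,0,0]]'; python3 st.py
```

```text
time_s: 6.82
eef_pos: [462.3, -140.1, 147.9]
ee_rot: [0.002, 0.457, 0.89, 0.002]
force: [1.1, 0.0, -6.6]
grip_width: 0.178
t6.82 r94.7 phi-2.520 toolphi-2.520 v-1.034 z147.9 | Ftan_pull_eq 1.13 (F only 0.59) Frad -0.91 Fz -6.63 q6 -2.73 q1 -0.54 w0.178 tilt [-0.002  0.005]
```

```bash

python3 -m inch '[[0,0,0.0025,0,0],[0,0,0.0025,0,0],[0,0,0.002,0,0],[0,0,0.0005,0,0],[0,0,0,0,0]]'; python3 st.py
```

```text
time_s: 7.23
eef_pos: [462.2, -140.0, 141.2]
ee_rot: [0.003, 0.458, 0.889, 0.001]
force: [-0.9, 0.9, -4.7]
grip_width: 0.173
t7.23 r94.8 phi-2.521 toolphi-2.522 v-1.033 z141.2 | Ftan_pull_eq -0.87 (F only -1.26) Frad 0.18 Fz -4.71 q6 -2.73 q1 -0.54 w0.173 tilt [-0.005  0.005]
```

```bash

python3 -m inch '[[0,0,0.001,0,0],[0.0,0,0.0,0.0,0],[0.0048,0.0001,0.0001,0.05,0],[0.0048,0.0001,0.0001,0.05,0],[0,0,0,0,0]]'; python3 st.py
```

```text
time_s: 7.65
eef_pos: [457.0, -131.9, 141.1]
ee_rot: [0.004, 0.503, 0.864, 0.001]
force: [-1.0, -1.0, -2.3]
grip_width: 0.175
t7.65 r94.8 phi-2.623 toolphi-2.625 v-0.931 z141.1 | Ftan_pull_eq 3.03 (F only 0.32) Frad 1.34 Fz -2.31 q6 -2.62 q1 -0.53 w0.175 tilt [-0.006  0.006]
```

```bash

python3 -m inch '[[0.0077,0.0003,0.0001,0.08,0],[0.0077,0.0003,0.0001,0.08,0],[0.0077,0.0003,0.0001,0.08,0],[0.0077,0.0003,0.0001,0.08,0],[0,0,0,0,0]]'; python3 st.py
python3 -m inch '[[0.0077,0.0003,0.0001,0.08,0],[0.0077,0.0003,0.0001,0.08,0],[0.0077,0.0003,0.0001,0.08,0],[0,0,0,0,0],[0,0,0,0,0]]'; python3 st.py
```

```text
time_s: 8.07
eef_pos: [446.2, -102.7, 140.7]
ee_rot: [0.004, 0.636, 0.771, 0.001]
force: [-0.5, -0.9, -2.5]
grip_width: 0.173
t8.07 r94.8 phi-2.952 toolphi-2.951 v-0.601 z140.7 | Ftan_pull_eq 1.19 (F only 0.75) Frad 0.65 Fz -2.51 q6 -2.25 q1 -0.48 w0.173 tilt [-0.004  0.007]
time_s: 8.48
eef_pos: [444.6, -80.9, 140.3]
ee_rot: [0.004, 0.721, 0.693, 0.001]
force: [-4.2, -2.1, -0.9]
grip_width: 0.176
t8.48 r94.8 phi3.099 toolphi3.102 v-0.369 z140.3 | Ftan_pull_eq 1.70 (F only 2.28) Frad 4.15 Fz -0.86 q6 -1.97 q1 -0.44 w0.176 tilt [-0.004  0.006]
```

```bash

python3 -m inch '[[0.0077,0.0001,0.0001,0.08,0],[0.0077,0.0002,0.0001,0.08,0],[0.0077,0.0002,0.0001,0.08,0],[0,0,0,0,0],[0,0,0,0,0]]'; python3 st.py
python3 -m inch '[[0.0077,0.0002,0.0001,0.08,0],[0.0077,0.0002,0.0001,0.08,0],[0.0077,0.0002,0.0001,0.08,0],[0,0,0,0,0],[0,0,0,0,0]]'; python3 st.py
```

```text
time_s: 8.9
eef_pos: [447.8, -59.6, 140.0]
ee_rot: [0.003, 0.795, 0.607, 0.0]
force: [-3.4, 0.4, 0.5]
grip_width: 0.177
t8.90 r94.9 phi2.872 toolphi2.874 v-0.142 z140.0 | Ftan_pull_eq 0.77 (F only 0.52) Frad 3.43 Fz 0.45 q6 -1.69 q1 -0.39 w0.177 tilt [-0.003  0.005]
time_s: 9.32
eef_pos: [455.8, -39.6, 139.8]
ee_rot: [0.002, 0.859, 0.512, 0.0]
force: [-4.4, 3.0, 1.7]
grip_width: 0.174
t9.32 r95.0 phi2.645 toolphi2.646 v0.085 z139.8 | Ftan_pull_eq 0.20 (F only -0.49) Frad 5.31 Fz 1.71 q6 -1.42 q1 -0.34 w0.174 tilt [-0.002  0.003]
```

```bash

python3 -m inch '[[0.0077,-0.0003,0.0001,0.08,0],[0.0077,0,0.0001,0.08,0],[0.0077,0,0.0001,0.08,0],[0,0,0,0,0],[0,0,0,0,0]]'; python3 st.py
python3 -m inch '[[0.0077,0.0,0.0001,0.08,0],[0.0077,0.0001,0.0001,0.08,0],[0.0077,0.0001,0.0001,0.08,0],[0,0,0,0,0],[0,0,0,0,0]]'; python3 st.py
```

```text
time_s: 9.73
eef_pos: [468.2, -21.7, 139.5]
ee_rot: [0.001, 0.912, 0.41, 0.0]
force: [-5.4, 3.7, 3.1]
grip_width: 0.177
t9.73 r95.1 phi2.415 toolphi2.416 v0.315 z139.5 | Ftan_pull_eq 1.86 (F only 0.78) Frad 6.49 Fz 3.11 q6 -1.14 q1 -0.30 w0.177 tilt [-0.     0.003]
time_s: 10.15
eef_pos: [484.4, -7.0, 139.5]
ee_rot: [0.0, 0.953, 0.303, -0.001]
force: [-5.5, 5.1, 2.3]
grip_width: 0.176
t10.15 r95.2 phi2.185 toolphi2.186 v0.545 z139.5 | Ftan_pull_eq 3.48 (F only 1.54) Frad 7.32 Fz 2.33 q6 -0.87 q1 -0.26 w0.176 tilt [-0.001 -0.   ]
```

```bash

python3 -m inch '[[0,-0.0012,0,0,0],[0,0,0,0,0],[0.0058,-0.0003,0.0001,0.06,0],[0.0058,0,0.0001,0.06,0],[0,0,0,0,0]]' 35; python3 st.py
python3 -m inch '[[0.0058,0.0001,0.0001,0.06,0],[0.0058,0.0001,0.0001,0.06,0],[0,0,0,0,0],[0,0,0,0,0],[0,0,0,0,0]]'; python3 st.py
```

```text
time_s: 10.57
eef_pos: [493.1, -1.6, 139.5]
ee_rot: [0.0, 0.968, 0.25, -0.001]
force: [-4.2, 2.9, 1.1]
grip_width: 0.177
t10.57 r95.3 phi2.077 toolphi2.075 v0.652 z139.5 | Ftan_pull_eq 6.30 (F only 2.26) Frad 4.60 Fz 1.09 q6 -0.74 q1 -0.24 w0.177 tilt [-0.002  0.   ]
time_s: 10.98
eef_pos: [502.3, 3.0, 139.5]
ee_rot: [-0.0, 0.98, 0.198, -0.002]
force: [-3.5, 4.1, 1.5]
grip_width: 0.173
t10.98 r95.4 phi1.970 toolphi1.969 v0.760 z139.5 | Ftan_pull_eq 4.59 (F only 1.62) Frad 5.11 Fz 1.51 q6 -0.62 q1 -0.23 w0.173 tilt [-0.004 -0.001]
```

```bash
cat > av.py <<'E'
from h import *
H=np.array([539.3,-84.9]);o=[]
for i in range(8):
    capture("side");s=telemetry.sense();d=s["eef_pos"][:2]-H;f=s["force"]
    F=(d[0]*f[1]-d[1]*f[0])/96;o.append([F+s["wrist_torque"][2]/.096,F,f[:2]@d/95,f[2]])
o=np.array(o);print("AVG pull_eq,Fonly,rad,z",o.mean(0).round(2),"sd",o.std(0).round(2))
E
python3 av.py
python3 -m inch '[[0.0048,-0.0001,0.0001,0.05,0],[0.0048,-0.0001,0.0001,0.05,0],[0.0048,-0.0001,0.0001,0.05,0],[0,0,0,0,0],[0,0,0,0,0]]'; python3 st.py; python3 av.py
python3 -m inch '[[0.0048,-0.0001,0,0.05,0],[0.0048,-0.0001,0,0.05,0],[0,0,0.000,0,0],[0,0,0,0,0],[0,0,0,0,0]]'; python3 st.py; python3 av.py
```

```text
AVG pull_eq,Fonly,rad,z [5.69 2.16 4.28 1.55] sd [0.38 0.4  0.26 0.39]
time_s: 11.8
eef_pos: [516.1, 7.7, 139.4]
ee_rot: [0.001, 0.993, 0.121, -0.002]
force: [-4.6, 3.2, 3.2]
grip_width: 0.174
t11.80 r95.5 phi1.816 toolphi1.814 v0.914 z139.4 | Ftan_pull_eq 7.62 (F only 3.64) Frad 4.18 Fz 3.24 q6 -0.45 q1 -0.21 w0.174 tilt [-0.004  0.001]
AVG pull_eq,Fonly,rad,z [8.09 3.24 3.49 2.27] sd [0.41 0.26 0.59 0.4 ]
time_s: 12.62
eef_pos: [525.4, 9.6, 139.4]
ee_rot: [0.001, 0.997, 0.071, -0.002]
force: [-3.1, 2.1, 1.9]
grip_width: 0.174
t12.62 r95.5 phi1.717 toolphi1.713 v1.013 z139.4 | Ftan_pull_eq 7.58 (F only 2.77) Frad 2.53 Fz 1.88 q6 -0.34 q1 -0.20 w0.174 tilt [-0.004  0.002]
AVG pull_eq,Fonly,rad,z [8.79 3.17 2.31 1.85] sd [0.68 0.56 0.37 0.39]
```

The combined reading (force moment plus wrist torque) is about 8.8 N, but most of it comes from wrist torque. As a check I'll loosen the fingers and push with one pad only, so the tangential force alone carries the pull.

```bash

python3 -m inch '[[0,0,0,0,0.024],[0,0,0,0,0.024],[0,0,0,0,0.024],[0.002,0,0,0,0.024],[0.001,0,0,0,0.024]]'; python3 st.py;python3 av.py
python3 -m inch '[[0.001,0,0,0,0.024],[0.001,0,0,0,0.024],[0.001,0,0,0,0.024],[0,0,0,0,0.024],[0,0,0,0,0.024]]'; python3 st.py; python3 av.py
```

```text
time_s: 13.43
eef_pos: [528.1, 9.8, 139.2]
ee_rot: [0.001, 0.998, 0.068, -0.003]
force: [-6.1, 0.8, 3.0]
grip_width: 0.281
t13.43 r95.3 phi1.689 toolphi1.708 v1.041 z139.2 | Ftan_pull_eq 6.23 (F only 5.92) Frad 1.48 Fz 2.98 q6 -0.34 q1 -0.20 w0.281 tilt [-0.006  0.001]
AVG pull_eq,Fonly,rad,z [6.04 5.81 1.93 3.14] sd [0.33 0.19 0.32 0.49]
time_s: 14.25
eef_pos: [528.3, 9.9, 139.1]
ee_rot: [0.0, 0.998, 0.068, -0.007]
force: [-5.9, -0.3, 3.4]
grip_width: 0.282
t14.25 r95.4 phi1.686 toolphi1.707 v1.044 z139.1 | Ftan_pull_eq 6.21 (F only 5.84) Frad 0.35 Fz 3.38 q6 -0.33 q1 -0.20 w0.282 tilt [-0.015 -0.   ]
AVG pull_eq,Fonly,rad,z [7.06 6.56 0.59 3.36] sd [0.4  0.38 0.5  0.3 ]
```

```bash

python3 -m inch '[[0.002,0,-0.0003,0,0.024],[0.002,0,0,0,0.024],[0.002,0,0,0,0.024],[0.002,0,0,0,0.024],[0.002,0,0,0,0.024]]'; python3 st.py;python3 av.py
python3 -m inch '[[0.0025,0,0,0,0.024],[0.0025,0,0,0,0.024],[0.0025,0,0,0,0.024],[0.0025,0,0,0,0.024],[0.0025,0,0,0,0.024]]'; python3 st.py; python3 av.py
```

```text
time_s: 15.07
eef_pos: [533.0, 11.1, 138.8]
ee_rot: [-0.0, 0.998, 0.067, -0.016]
force: [-10.3, -0.4, 5.9]
grip_width: 0.276
t15.07 r96.2 phi1.636 toolphi1.705 v1.093 z138.8 | Ftan_pull_eq 9.39 (F only 10.31) Frad 0.31 Fz 5.90 q6 -0.33 q1 -0.20 w0.276 tilt [-0.031 -0.003]
AVG pull_eq,Fonly,rad,z [ 9.36 10.45  0.65  6.19] sd [0.78 0.77 0.29 0.71]
time_s: 15.88
eef_pos: [539.1, 12.2, 138.5]
ee_rot: [-0.001, 0.998, 0.066, -0.025]
force: [-13.7, -1.3, 7.3]
grip_width: 0.282
t15.88 r97.1 phi1.573 toolphi1.702 v1.156 z138.5 | Ftan_pull_eq 11.85 (F only 13.84) Frad -1.29 Fz 7.30 q6 -0.32 q1 -0.19 w0.282 tilt [-0.051 -0.005]
AVG pull_eq,Fonly,rad,z [10.3  11.36 -0.65  6.56] sd [0.35 0.23 0.53 0.45]
```

The one-pad push gives 9.4 to 10.3 N, and the lever is at about v=1.10 (8.8 N was measured at 1.01), so the two methods agree that the rail is held. I'll re-centre, regrip, lift, and swing two teeth on to v≈2.15, on the column's side.

```bash

python3 -m inch '[[-0.0045,0,0,0,0.024],[-0.001,0,0,0.04,0.024],[0,0,0,0.03,0.024],[0,0,0,0,0.024],[0,0,0,0,0.024]]'; python3 st.py
python3 -m inch '[[0,0,0,0,0.0],[0,0,0,0,0],[0,0,0,0,0],[0,0,0,0,0],[0,0,0,0,0]]' 40; python3 st.py; python3 av.py
```

```text
time_s: 16.7
eef_pos: [534.4, 10.6, 138.8]
ee_rot: [0.0, 0.999, 0.029, -0.024]
force: [-0.4, 1.8, -0.4]
grip_width: 0.279
t16.70 r95.6 phi1.623 toolphi1.628 v1.107 z138.8 | Ftan_pull_eq -0.22 (F only 0.28) Frad 1.79 Fz -0.38 q6 -0.25 q1 -0.19 w0.279 tilt [-0.048 -0.001]
time_s: 17.12
eef_pos: [533.0, 10.7, 139.1]
ee_rot: [0.0, 0.999, 0.03, -0.026]
force: [-4.2, 0.2, 0.7]
grip_width: 0.184
t17.12 r95.8 phi1.637 toolphi1.632 v1.093 z139.1 | Ftan_pull_eq 4.90 (F only 4.13) Frad 0.48 Fz 0.65 q6 -0.25 q1 -0.19 w0.184 tilt [-0.051 -0.001]
AVG pull_eq,Fonly,rad,z [5.66 4.98 0.43 1.33] sd [0.6  0.53 0.38 0.55]
```

```bash

python3 -m inch '[[-0.0015,0,0,0,0.0],[-0.0005,0,0,0,0],[0,0,0,0,0],[0,0,0,0,0],[0,0,0,0,0]]' 50; python3 st.py
python3 -m inch '[[0,0,-0.003,0,0.0],[0,0,-0.003,0,0],[0,0,-0.001,0,0],[0,0,-0.0005,0,0],[0,0,0,0,0]]' 60; python3 st.py
```

```text
time_s: 17.93
eef_pos: [532.4, 10.6, 139.2]
ee_rot: [0.0, 0.999, 0.031, -0.023]
force: [-3.0, 0.2, -0.7]
grip_width: 0.179
t17.93 r95.7 phi1.643 toolphi1.632 v1.087 z139.2 | Ftan_pull_eq 5.51 (F only 3.02) Frad 0.42 Fz -0.71 q6 -0.25 q1 -0.19 w0.179 tilt [-0.047 -0.001]
time_s: 18.35
eef_pos: [533.1, 10.4, 145.6]
ee_rot: [-0.0, 0.999, 0.03, -0.023]
force: [0.3, -0.4, -5.6]
grip_width: 0.179
t18.35 r95.5 phi1.636 toolphi1.631 v1.094 z145.6 | Ftan_pull_eq -0.28 (F only -0.31) Frad -0.41 Fz -5.55 q6 -0.25 q1 -0.20 w0.179 tilt [-0.047 -0.001]
```

```bash

python3 -m inch '[[0.0096,0.0005,-0.0007,0.1,0],[0.0096,0.0005,-0.0005,0.1,0],[0.0096,0.0005,-0.0005,0.1,0],[0.0096,0.0005,-0.0005,0.1,0],[0.0,0.0,0,0,0]]'; python3 st.py
```

```text
time_s: 18.77
eef_pos: [572.7, 4.5, 146.2]
ee_rot: [0.005, 0.984, -0.178, -0.022]
force: [-0.0, 0.0, -7.0]
grip_width: 0.176
t18.77 r95.4 phi1.214 toolphi1.213 v1.516 z146.2 | Ftan_pull_eq -0.24 (F only 0.04) Frad 0.04 Fz -7.04 q6 0.17 q1 -0.19 w0.176 tilt [-0.042  0.017]
```

```bash

python3 -m inch '[[0.0096,0.0005,-0.0005,0.1,0],[0.0096,0.0005,-0.0005,0.1,0],[0.0096,0.0005,-0.0004,0.1,0],[0.0096,0.0005,-0.0003,0.1,0],[0.0096,0.0005,-0.0003,0.1,0]]'; python3 st.py
python3 -m inch '[[0.0067,0.0002,-0.0002,0.07,0],[0,0,0,0,0],[0,0,0,0,0],[0,0,0,0,0],[0.0,0.0,0,0,0]]'; python3 st.py
```

```text
time_s: 19.18
eef_pos: [610.6, -22.3, 145.6]
ee_rot: [0.011, 0.909, -0.417, -0.022]
force: [1.1, 0.1, -5.8]
grip_width: 0.181
t19.18 r94.9 phi0.720 toolphi0.712 v2.009 z145.6 | Ftan_pull_eq -0.01 (F only -0.66) Frad 0.87 Fz -5.83 q6 0.64 q1 -0.22 w0.181 tilt [-0.03   0.038]
time_s: 19.6
eef_pos: [614.3, -27.1, 144.9]
ee_rot: [0.011, 0.895, -0.445, -0.022]
force: [1.6, 0.1, -7.1]
grip_width: 0.175
t19.60 r94.7 phi0.656 toolphi0.650 v2.074 z144.9 | Ftan_pull_eq 0.31 (F only -0.84) Frad 1.33 Fz -7.12 q6 0.70 q1 -0.23 w0.175 tilt [-0.029  0.039]
```

```bash

python3 -m inch '[[0.0042,0.0001,-0.0002,0.045,0],[0,0,0,0,0],[0,0,0,0,0],[0,0,0,0,0],[0.0,0.0,0,0,0]]'; python3 st.py
python3 -m inch '[[0,0,0.002,0,0],[0,0,0.002,0,0],[0,0,0.002,0,0],[0,0,0.0005,0,0],[0,0,0,0,0]]' 40; python3 st.py
```

```text
time_s: 20.02
eef_pos: [616.2, -29.6, 145.6]
ee_rot: [0.012, 0.888, -0.46, -0.021]
force: [2.2, -0.3, -6.1]
grip_width: 0.181
t20.02 r94.7 phi0.624 toolphi0.615 v2.106 z145.6 | Ftan_pull_eq -0.25 (F only -1.52) Frad 1.63 Fz -6.14 q6 0.73 q1 -0.23 w0.181 tilt [-0.026  0.04 ]
time_s: 20.43
eef_pos: [616.2, -29.2, 139.5]
ee_rot: [0.012, 0.888, -0.459, -0.02]
force: [1.5, 0.0, -3.7]
grip_width: 0.178
t20.43 r94.9 phi0.627 toolphi0.618 v2.103 z139.5 | Ftan_pull_eq 0.58 (F only -0.84) Frad 1.19 Fz -3.70 q6 0.73 q1 -0.23 w0.178 tilt [-0.024  0.038]
```

```bash

python3 -m inch '[[0,0,0.0008,0,0],[0,0,0,0,0],[0.0019,0,0,0.02,0],[0.0019,0,0,0.02,0],[0,0,0,0,0]]' 40; python3 st.py; python3 av.py
python3 -m inch '[[0.001,0,0,0.01,0],[0.001,0,0,0.01,0],[0.0,0,0,0,0],[0.0,0,0,0.0,0],[0,0,0,0,0]]' 40; python3 st.py; python3 av.py
```

```text
time_s: 20.85
eef_pos: [618.3, -32.0, 139.3]
ee_rot: [0.012, 0.878, -0.478, -0.02]
force: [0.1, 1.2, -3.3]
grip_width: 0.177
t20.85 r95.0 phi0.590 toolphi0.575 v2.139 z139.3 | Ftan_pull_eq 5.56 (F only 0.93) Frad 0.76 Fz -3.33 q6 0.76 q1 -0.24 w0.177 tilt [-0.023  0.039]
AVG pull_eq,Fonly,rad,z [ 5.26  0.66  1.37 -2.05] sd [0.54 0.35 0.38 0.56]
time_s: 21.67
eef_pos: [619.1, -33.2, 139.3]
ee_rot: [0.012, 0.874, -0.486, -0.02]
force: [-0.2, 1.8, -2.8]
grip_width: 0.18
t21.67 r95.1 phi0.575 toolphi0.556 v2.154 z139.3 | Ftan_pull_eq 7.76 (F only 1.58) Frad 0.83 Fz -2.80 q6 0.78 q1 -0.24 w0.180 tilt [-0.023  0.04 ]
AVG pull_eq,Fonly,rad,z [ 8.24  1.42  1.08 -1.86] sd [0.54 0.3  0.49 0.55]
```

It is engaged again and resists 8.2 N without turning. Now I unload, release and rise.

```bash

python3 -m inch '[[-0.0015,0,0,-0.02,0.0],[0,0,0,0,0.045],[0,0,0,0,0.045],[0,0,0,0,0.045],[0,0,0,0,0.045]]' 30; python3 st.py
python3 -m inch '[[0,0,-0.01,0,0.045],[0,0,-0.02,0,0.045],[0,0,-0.025,0,0.045],[0,0,-0.025,0,0.045],[0,0,-0.02,0,0.045]]'
python3 -m inch '[[0,0.03,-0.02,0,0.045],[0,0.03,-0.02,0,0.045],[0,0.03,-0.02,0,0.045],[0,0,0,0,0.045],[0,0,0,0,0.045]]'
python3 - <<'E'
from h import *
a=capture("scene")[175:275,240:380];b=capture("side")[140:260,250:390]
f=lambda i:cv2.resize(i,None,fx=2.8,fy=2.8*1.0,interpolation=cv2.INTER_CUBIC)
A,B=f(a),f(b);o=np.zeros((max(len(A),len(B)),A.shape[1]+B.shape[1],3),np.uint8);o[:len(A),:A.shape[1]]=A;o[:len(B),A.shape[1]:]=B
cv2.imwrite("pics/end.png",o)
s=telemetry.sense();m=camera_model("wrist");cv2.imwrite("pics/w2.png",capture("wrist"))
H=np.array([539.3,-84.9])
for v in(1.62,2.14):
    ph=-.412+np.pi-v
    for r in(72,120):print(v,r,proj(m,np.array([*(H+r*np.array([np.cos(ph),np.sin(ph)])),170.])))
E
```

```text
time_s: 22.48
eef_pos: [617.7, -33.0, 139.8]
ee_rot: [0.013, 0.878, -0.478, -0.02]
force: [-0.5, 0.6, -0.5]
grip_width: 0.53
t22.48 r94.0 phi0.585 toolphi0.574 v2.145 z139.8 | Ftan_pull_eq 0.64 (F only 0.77) Frad -0.07 Fz -0.49 q6 0.76 q1 -0.24 w0.530 tilt [-0.024  0.042]
time_s: 22.9
eef_pos: [620.8, -33.1, 241.9]
ee_rot: [0.014, 0.877, -0.479, -0.025]
force: [-0.5, 0.0, 0.2]
grip_width: 0.526
time_s: 23.32
eef_pos: [546.5, -83.5, 317.5]
ee_rot: [0.013, 0.877, -0.479, -0.019]
force: [0.7, -0.1, -0.5]
grip_width: 0.527
1.62 72 [281.87589202 131.44340367]
1.62 120 [254.85475015  87.87800072]
2.14 72 [317.12358085 121.04778189]
2.14 120 [316.20817465  68.44171557]
```

View pics/end.png

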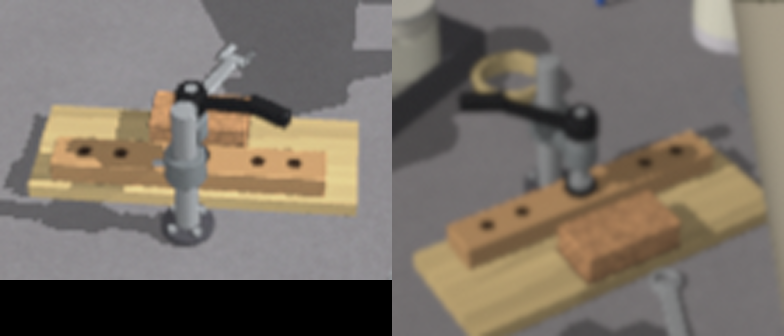

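View pics/w2.png

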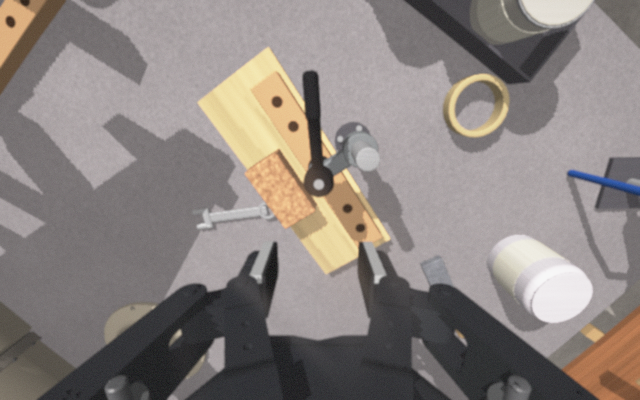

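```bash
python3 -c "
from rig import finish_job;print(finish_job())"
```

```text
the job is handed in; nothing more can be done
None
```

The rail is clamped and the job is handed in at about 23 s of the 72 allowed; no verdict was reported.

**What I did:** I gripped the lever, lifted it about 7 mm, swung it back 7 teeth and dropped it in. I turned it about 2.1 rad clockwise until the foot held. Then I lifted it, moved it on two teeth to the column's side, dropped it home and let go.

**Pull:**
- **Gripped:** I read 8.8 N at lever value 1.01, though most of that came from wrist torque.
- **One finger:** a push with one finger, as a cross-check, read 9.4 to 10.3 N and turned the lever a little further, to about 1.09. One sample peaked at 11.9 N (readings scatter about ±0.8 N). The clamping is therefore probably slightly above the 9 N asked for, about 9.4 to 10 N.
- **After re-seating:** the lever resisted 8.2 N without turning the screw further.

**Lever position:** The gripped height at the end was within about 0.1 mm of where it was before the last lift, so I take it as home. The last wrist picture puts the lever at about 2.10 against 2.14 from the arm's pose. That is about 50 mm to the column's side, and the limit is 30 mm.

**Bench:** In the last pictures, by eye, the rail, sanding block, wrench and tape have not moved. I did not check the tin, mixing cup, brush or spare rail closely, but the arm did not go near them low down. The gripper was open above the clamp at the end, touching nothing.

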